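Swing the modelling turntable to its angle mark and clamp it

ROBOT

A 7-joint arm with a two-finger parallel gripper is mounted at the origin on the work surface. World frame = base frame: x ahead of the robot, y to its left, z up, the work surface at z = 0. Lengths are in m, angles in rad, forces in N, time in s.
With the tool pointing down it reaches from about 0.4 to 0.875 m from the base axis. Payload 6.5 kg.
Tool frame: the origin (TCP) lies midway between the tips of the shut fingers; the grasp point (between the pads) lies 19 mm behind it (env.grip_depth is the distance from the TCP to the grasp point, in m); z points along the fingers, y is the line along which they close (so a half turn about z gives the same grasp; the last joint's range is limited). The gripper opens to 85 mm and grips with 20 to 120 N. Pads are 22 mm wide; open, the fingers measure 114 mm over their backs; the gripper's body (76 mm by 85 mm) begins 54 mm behind the grasp point. The pads swing forward as they close: fully open they stand 13 mm farther back than shut.
Start: joints at [1.259, 0.536, -0.004, 1.538, 0.003, 1.067, -0.071], TCP at [0.158, -0.63, 0.231] pointing down, gripper open.
Joint ranges: [-2.7, 2.7], [-0.37, 2.16], [-1.27, 1.26], [0.24, 2.4], [-1.31, 4.45], [0.19, 1.91], [-2.76, 2.76]. Speed limits (rad/s): [2.39, 2.39, 3.14, 3.14, 3.14, 3.14, 3.14].

INTERFACE

Orientations are given as a unit quaternion [x, y, z, w].
In Python, from rig import env, read_camera gives the robot as it stands. The module is installed in compiled form; this text tells all that it offers.
- The arm moves only by the tool jog_arm, never from a script. Its argument "motion" is a list of rows, each a list of 5 numbers: the finger opening in mm, from 0 to 85.4, then the shift along the tool's x, y, z in units of 60 mm (1.0 is 60 mm), then the turn about the tool's z in degrees. A call has 1 to 10 rows; each row shifts and turns the commanded pose from where the row before left it, along the tool's axes as they then stand; what a row does not reach is not made up. A row lasts 1/8 s, in which the tool goes at most 62.5 mm and 10.7 degrees, less where a joint would pass 70% of its speed; a pose out of reach is approached as far as the arm can. A call is refused whole if a number of a shift passes 1 or a number of a turn 10.7, either way. A call with a gripper value outside its range is refused whole. The fingers move at their own pace and stop on an object; "force" is the grip in N (left out, the last holds). Time passes only in rows, so rows that do not move let the fingers close. It gives the time, the measured TCP pose, the force, the opening and the grip force at its end, in the units of the state.
- env.sense(): the state, without advancing time (a new reading comes with each control period).
- read_camera(name): name is "scene" or "top"; returns a dict with "img" (480x640x3 uint8, red, green, blue), "fov_y" (degrees; the focal length in pixels is half the picture's height over the tangent of half this angle, whatever the lens; pixels are square), "cx", "cy" (the principal point, pixels), "world_from_camera" (4x4, takes a point from camera to world coordinates). Camera axes: x right, y up, looking along -z (the intrinsics and any distortion apply to the point x, -y, -z); pixel columns grow to the right and rows downward; lengths in m; the calibration is good to about 2 mm. A picture is of the moment at which its call begins. There is no depth.
- env.close_job(): hands the job in; it is judged then, once.
The state is a dict: "t": time; "q": joint angles; "joint_vel": joint speeds; "joint_efforts": joint torques, N m; "eef_pos": TCP position; "orientation": TCP orientation; "ft_force": force on the tool from outside, world axes, zero at the start; "wrist_torque": the same for the moment, N m; "opening": finger opening in m; "finger_force": force on a finger pad.
Only numpy, scipy, OpenCV 4.12 (cv2) and the standard library are available. Lean on these libraries where they do the work, as an engineer would, in place of code of your own. Each camera call takes 0.05 s, during which the arm holds its last target. There are 200 camera calls.

TASK

Undo the clamp knob until the turntable is free, swing the turntable by its grip post until its pointer stands on the line of the brass rider, and do the knob up again hand-tight: firm, but not over-tightened as it was left. Never force the turntable while it is clamped, do not touch the clay bust, leave the things lying about where they are, and let go of everything.

Things in the scene. Friction and masses are not known exactly. Their poses are not given: they have to be found in the camera images.
- stand: fixed grey foot of a modelling turntable, a disc 370 mm across, 22 mm thick, with fine tick lines on its rim; origin on the turning axis at bench level, z up. On its own -y side a bracket rises from the rim and reaches over the turning disc, top 84 mm above the bench; the clamp knob stands on it.
- head: turning head: steel disc 300 mm across, top 45 mm above the bench, origin on the vertical axis 30 mm above the bench; carries bust, pointer and grip post. Turns from -0.7 to 1.9 rad, counter-clockwise from the stand's +x to the head's +x. Undone, it takes 0.5 N m (4 N at the post) and stays where left; clamped, it hardly yields.
- bust: portrait head in clay, 90 mm across, 145 mm tall with its round wooden bat (140 mm across), fixed on the middle of the turning head, top 190 mm above the bench. Not to be touched. Origin under the middle of the bat.
- pointer_tip (a point): tip of the small dark pointer that sticks out of the edge of the turning head along the head's +x, 168 mm from the axis, 37 mm above the bench; axes as the head's.
- tiller (a point): grip post: plain upright steel pin, 16 mm in diameter, on the disc 135 mm from the axis on the head's +y, a quarter turn counter-clockwise of the pointer; top 110 mm above the bench. This point is on its axis, 90 mm above the bench.
- mark_line (a point): the angle mark: inner end of the line of the brass rider on the rim of the foot (block 18 x 16 mm, top 36 mm above the bench), 168 mm from the axis, 24 mm above the bench; the pointer tip comes right above this point on the mark. Site x runs outward. It lies 0.4 to 1.4 rad counter-clockwise of the pointer's start.
- knob_handle (a point): the clamp knob's handle: upright black pin, 14 mm in diameter and 52 mm tall, at the end of a 12 mm round arm that sticks out 80 mm sideways from the knob's axis, top of the pin 150 mm above the bench. This point is on the pin's axis, 134 mm above the bench (16 mm below its top, 30 mm above the arm); its x points away from the knob's axis.
- knob: clamp knob: black hub 28 mm across on the bracket, with arm and handle; origin on its vertical axis, 84 mm above the bench, 130 mm from the stand's axis; x along the arm. Pushing the handle clockwise (from above) tightens. Left over-tight, by an unknown amount: undoing it takes 0.7 to 1.4 rad counter-clockwise and up to 12 N at the handle; it can go 2.5 rad. It stays where left.
- shoe: round dark clamp foot, 38 mm across, under the bracket arm, pressed on the disc by the knob; origin at its underside. Loose, the handle moves with 1.5 N; once the shoe bites, the push climbs about 15 N per rad. 5 to 7 N at the handle while it moves is hand-tight (the shoe then presses with 18 to 30 N), over 9 N is too much. Where it bites differs each time: find it by feel.
- sponge: yellow sponge block 110 x 70 x 35 mm lying by the stand, a bystander; origin under its centre.
- spatula: slim modelling knife 200 mm long lying by the stand, a bystander; origin at the middle of its underside.
- mallet: wooden mallet 240 mm long (head 50 x 90 x 46 mm) lying by the stand, a bystander; origin at the middle of its underside.
- tin: white beaker full of dried slip, 72 mm across, 85 mm tall, a bystander; origin under its centre.
- tape: roll of paper tape 90 mm across, 24 mm tall, a bystander; origin under its centre.
- glue: red bottle 48 mm across, 130 mm tall, a bystander; origin under its centre.
- pot: small filled terracotta pot 90 mm across, 60 mm tall, a bystander; origin under its centre.

How it is judged:
On the way, in this order (a step that is already met when the one before it is completed fails the run):
1. the clamp is undone: the shoe presses on the disc with less than 2 N (contact force between shoe and head below 2 N), for 0.3 s.
2. with the clamp still undone, the pointer stands within 6 mm of the mark (contact force between shoe and head below 2 N and horizontal distance between pointer_tip and mark_line below 0.006 m and angular speed of head below 0.05 rad/s), for 0.3 s.
3. the knob is done up: the shoe presses with 14 to 38 N and the pointer is on the mark (contact force between shoe and head between 14 and 38 N and horizontal distance between pointer_tip and mark_line below 0.006 m), for 0.2 s.
At the end, for the whole second after the job is handed in: The pointer tip is within 6 mm (about 2 degrees) of the mark, the shoe presses on the disc with 14 to 38 N (knob hand-tight: about 4.3 to 9 N at its handle), and head and knob are at rest (all of step 3 and angular speed of head below 0.03 rad/s and angular speed of shoe below 0.05 rad/s); the robot touches nothing.
It fails at once if the knob is over-tightened on the mark: shoe force above 46 N while the pointer is within 15 mm of the mark (contact force between shoe and head above 46 N and horizontal distance between pointer_tip and mark_line below 0.015 m).
It fails at once if the turntable is forced: the fingers push on it, or squeeze it, with more than 35 N while the shoe presses with more than 10 N (contact force between shoe and head above 10 N and contact force between the fingers and head above 35 N).
It fails at once if the bust is touched with more than 1 N (contact force between any of the fingers, the arm and bust above 1 N).
It fails at once if a bystander is moved by more than 25 mm (distance of any of sponge, spatula, mallet, tin, tape, glue, pot from where it was at the start of the episode above 0.025 m).
It also fails if it takes over 72 s, if anything falls off the work surface, if the arm or the gripper's body presses on something with over 40 N, if the wrist force passes 120 N, or if a joint passes its speed limit or range.

## Working session

There is one attempt and no reset: what is moved stays moved. The work goes in short steps, Python scripts to look and compute and a tool call to move; the robot and the scene stay as the last step left them, time stands still between calls to the robot, and variables do not carry over. Pictures are saved under pics/ and viewed, at most 10 in all, crops included, and the job is handed in when it is done.

Besides the shell and the picture viewer there is one more tool, called after "Emit:" in YAML: its name, and indented under it one key for each argument. jog_arm: Moves the arm, as the interface text tells. Its arguments: {"type":"object","properties":{"motion":{"type":"array"},"force":{"type":"number"}},"required":["motion"]}

```bash
mkdir -p pics
python3 - <<'E'
from rig import env, read_camera
import cv2,numpy as np,json
for n in("scene","top"):
    c=read_camera(n); cv2.imwrite(f"pics/{n}0.png",c["img"][:,:,::-1])
    print(n,c["fov_y"],c["cx"],c["cy"],np.round(c["world_from_camera"],4).tolist(),[k for k in c])
s=env.sense();print(s["t"],s["eef_pos"],s["orientation"],s["ft_force"],s["opening"],env.grip_depth)
E
```

```text
scene 44.20343300147511 315.1996644854762 237.04634240325757 [[-0.7028, -0.4504, 0.5506, 1.2955], [0.7112, -0.4288, 0.557, 0.7281], [-0.0148, 0.7831, 0.6217, 0.9351], [0.0, 0.0, 0.0, 1.0]] ['img', 'fov_y', 'cx', 'cy', 'world_from_camera']
top 47.933149861202814 311.2365560281599 241.67618317529835 [[-0.0182, 0.9975, -0.0684, 0.4464], [-0.9997, -0.0169, 0.0199, 0.0078], [0.0187, 0.0688, 0.9975, 1.5882], [0.0, 0.0, 0.0, 1.0]] ['img', 'fov_y', 'cx', 'cy', 'world_from_camera']
0.1 [ 0.15801563 -0.62990675  0.23047246] [ 9.92457263e-01  1.22588494e-01 -1.39620408e-04 -7.88659050e-04] [ 1.1182903  -0.23763431 -0.35504582] 0.08516627227801565 0.0187
```

View pics/top0.png

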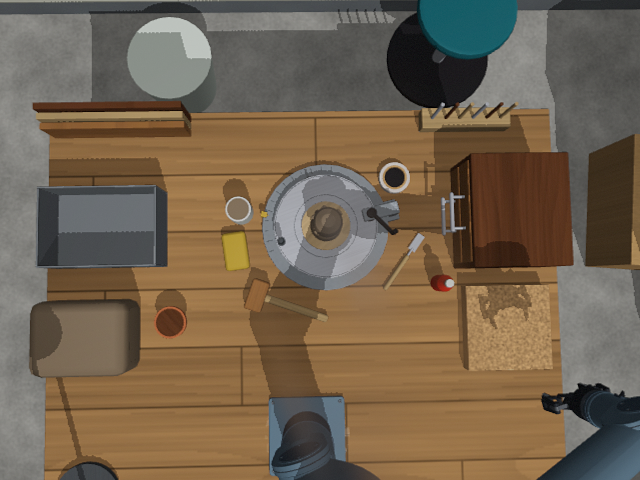

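View pics/scene0.png

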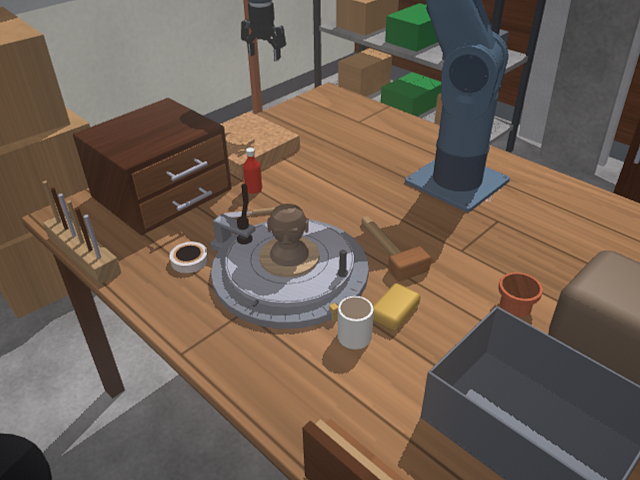

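Run:
```python
import cv2
a=cv2.imread("pics/top0.png")[155:300,235:430]
cv2.imwrite("pics/topc.png",cv2.resize(a,None,fx=4,fy=4,interpolation=cv2.INTER_CUBIC))
a=cv2.imread("pics/scene0.png")[175:335,195:395]
cv2.imwrite("pics/scenec.png",cv2.resize(a,None,fx=3.7,fy=3.7,interpolation=cv2.INTER_CUBIC))
```

```text
(no output)
```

View pics/topc.png

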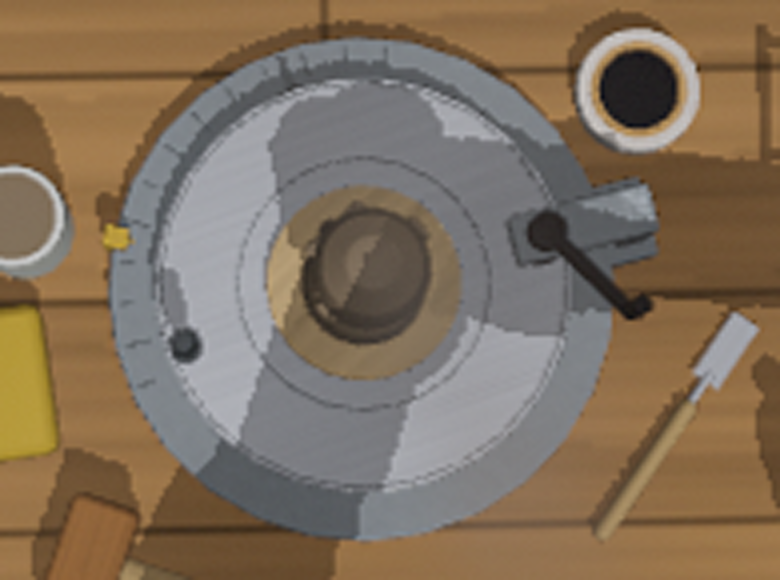

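View pics/scenec.png

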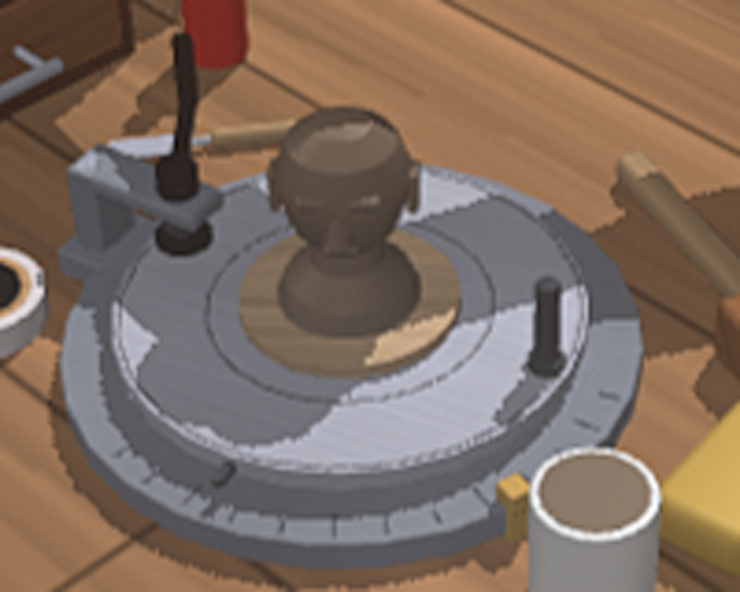

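```bash
cat > h.py <<'E'
from rig import env, read_camera
import numpy as np,cv2
CAL={}
def cal(n):
    if n not in CAL: CAL[n]=read_camera(n)
    return CAL[n]
def ray(n,u,v,z):
    c=cal(n);M=c["world_from_camera"];f=240/np.tan(np.radians(c["fov_y"]/2))
    d=M[:3,:3]@np.array([(u-c["cx"])/f,-(v-c["cy"])/f,-1]);o=M[:3,3]
    return (o+d*(z-o[2])/d[2])
def proj(n,p):
    c=cal(n);M=c["world_from_camera"];f=240/np.tan(np.radians(c["fov_y"]/2))
    q=M[:3,:3].T@(np.asarray(p)-M[:3,3]);return np.array([c["cx"]+f*q[0]/-q[2],c["cy"]-f*q[1]/-q[2]])
def st():
    s=env.sense();print("t",round(s["t"],2),"p",np.round(s["eef_pos"],4),"F",np.round(s["ft_force"],2),"op",round(s["opening"],4),"ff",np.round(s["finger_force"],1),"quat",np.round(s["orientation"],3));return s
E
python3 - <<'E'
from h import *
T=lambda x,y:(235+x/4-.375,155+y/4-.375)
S=lambda x,y:(195+x/3.7-.36,175+y/3.7-.36)
np.set_printoptions(precision=4,suppress=True)
for nm,xy,z in [("footL",(108,289),.022),("footR",(612,289),.022),("footT",(360,38),.022),("footB",(360,540),.022),("headL",(158,285),.045),("headB",(360,490),.045),("headT",(360,79),.045),
 ("hub",(548,231),.112),("hand",(641,303),.15),("armend",(628,308),.104),("post",(186,343),.11),("ptr",(283,68),.037),("rider",(118,236),.036),("bustbatL",(266,285),.06),("bustbatR",(461,285),.06)]:
    print("top",nm,ray("top",*T(*xy),z))
for nm,xy,z in [("footL",(62,360),.022),("footR",(642,330),.022),("hand",(182,38),.15),("postT",(547,283),.11),("postB",(546,372),.045),("ptr",(213,508),.022),("ptrtip",(222,485),.037),("rider",(513,490),.036),("knobhubtop",(177,160),.112)]:
    print("scene",nm,ray("scene",*S(*xy),z))
E
```

```text
top footL [0.5995 0.1201 0.022 ]
top footR [ 0.5934 -0.2474  0.022 ]
top footT [ 0.7816 -0.0669  0.022 ]
top footB [ 0.4142 -0.0596  0.022 ]
top headL [0.5995 0.0827 0.045 ]
top headB [ 0.4503 -0.0593  0.045 ]
top headT [ 0.7467 -0.0652  0.045 ]
top hub [ 0.6259 -0.1896  0.112 ]
top hand [ 0.5717 -0.2458  0.15  ]
top armend [ 0.5724 -0.2447  0.104 ]
top post [0.5528 0.0609 0.11  ]
top ptr [ 0.7571 -0.0098  0.037 ]
top rider [0.6364 0.1115 0.036 ]
top bustbatL [0.5968 0.0053 0.06  ]
top bustbatR [ 0.5945 -0.1335  0.06  ]
scene footL [ 0.7456 -0.1732  0.022 ]
scene footR [0.4729 0.0709 0.022 ]
scene hand [ 0.5749 -0.2423  0.15  ]
scene postT [0.5587 0.0664 0.11  ]
scene postB [0.563  0.0708 0.045 ]
scene ptr [ 0.764  -0.0063  0.022 ]
scene ptrtip [ 0.7571 -0.0046  0.037 ]
scene rider [0.643  0.1188 0.036 ]
scene knobhubtop [ 0.6325 -0.1837  0.112 ]
```

```bash
cat >> h.py <<'E'
import json
def yaw(q): 
    from scipy.spatial.transform import Rotation as R
    x=R.from_quat(q).as_matrix()[:,0];return np.degrees(np.arctan2(x[1],x[0]))
def plan(start,wps,op,step=.05,tstep=10):
    """start, wps: (x,y,z,yaw deg); prints rows"""
    cur=np.array(start,float);out=[]
    for w in wps:
        w=np.array(w,float);d=w-cur
        n=int(max(1,np.ceil(np.linalg.norm(d[:3])/step),np.ceil(abs(d[3])/tstep)))
        base=cur.copy()
        for i in range(n):
            t=base+d*(i+1)/n;s=(t-cur)[:3];a=np.radians(cur[3])
            r=[op,round((s[0]*np.cos(a)+s[1]*np.sin(a))/.06,3),round((s[0]*np.sin(a)-s[1]*np.cos(a))/.06,3),round(-s[2]/.06,3),round(-(t-cur)[3],1)]
            c2=cur.copy();c2[0]+=.06*(r[1]*np.cos(a)+r[2]*np.sin(a));c2[1]+=.06*(r[1]*np.sin(a)-r[2]*np.cos(a));c2[2]-=.06*r[3];c2[3]-=r[4];cur=c2
            out.append(r)
    print(json.dumps(out),len(out));print("end",np.round(cur,4).tolist());return cur
def here():
    s=env.sense();return [*s["eef_pos"],yaw(s["orientation"])]
C=np.array([.5978,-.0635])
K=np.array([.626,-.1895])
def arc(f,r=.08,z=.115): a=np.radians(f);return (K[0]+r*np.cos(a),K[1]+r*np.sin(a),z,f+180)
E
python3 - <<'E'
from h import *
print(here())
plan(here(),[(.30,-.50,.28,25),(.573,-.2445,.26,46),(.573,-.2445,.17,46)],40)
E
```

```text
[np.float64(0.15806194926295086), np.float64(-0.6301103336960648), np.float64(0.23074200309034637), np.float64(14.084329994724522)]
[[40, 0.706, -0.382, -0.205, -2.7], [40, 0.722, -0.348, -0.205, -2.8], [40, 0.739, -0.313, -0.206, -2.7], [40, 0.753, -0.277, -0.205, -2.7], [40, 0.74, -0.242, 0.042, -2.6], [40, 0.751, -0.209, 0.041, -2.7], [40, 0.76, -0.173, 0.042, -2.6], [40, 0.766, -0.138, 0.042, -2.6], [40, 0.772, -0.103, 0.041, -2.6], [40, 0.776, -0.068, 0.042, -2.7], [40, 0.779, -0.032, 0.042, -2.6], [40, 0.779, 0.004, 0.041, -2.6], [40, -0.0, 0.0, 0.75, -0.0], [40, -0.0, 0.0, 0.75, -0.0]] 14
end [0.573, -0.2445, 0.17, 45.9843]
```

Emit:
jog_arm:
  motion:
    - [40,0.71,-0.38,-0.2,-2.7]
    - [40,0.72,-0.35,-0.2,-2.7]
    - [40,0.74,-0.31,-0.2,-2.7]
    - [40,0.75,-0.28,-0.2,-2.7]
    - [40,0.74,-0.24,0.04,-2.7]
    - [40,0.75,-0.21,0.04,-2.7]
    - [40,0.76,-0.17,0.04,-2.6]
    - [40,0.77,-0.14,0.04,-2.6]
    - [40,0.77,-0.1,0.04,-2.6]
    - [40,0.78,-0.07,0.04,-2.7]
  force: 20

```text
t: 1.45
eef_pos: [0.5062, -0.3079, 0.2647]
orientation: [0.937, 0.349, -0.0, 0.0]
ft_force: [-0.0, -0.3, -0.6]
opening: 0.04
finger_force: 0.0
```

Emit:
jog_arm:
  motion:
    - [40,0.78,-0.03,0.04,-2.6]
    - [40,0.78,0,0.04,-2.6]
    - [40,0,0,0.7,0]
    - [40,0,0,0,0]
    - [40,0,0,0,0]

```text
t: 2.08
eef_pos: [0.5735, -0.2459, 0.2191]
orientation: [0.921, 0.39, 0.0, 0.0]
ft_force: [-0.3, -0.9, -0.1]
opening: 0.0403
finger_force: 0.0
```

Run:
```python
from h import *
s=st();print(here(),np.round(s["q"],2))
a=read_camera("top")["img"][155:300,320:450,::-1];b=read_camera("scene")["img"][150:310,180:330,::-1]
cv2.imwrite("pics/c1.png",np.hstack([cv2.resize(a,(390,435),interpolation=2),cv2.resize(b,(408,435),interpolation=2)]))
plan(here(),[(.573,-.2445,.17,46),(.573,-.2445,.115,46)],40,.03)
```

```text
t 2.08 p [ 0.5735 -0.2459  0.2191] F [-0.33 -0.94 -0.06] op 0.0403 ff 0.0 quat [0.921 0.39  0.    0.   ]
[np.float64(0.573526457275227), np.float64(-0.24587865486443894), np.float64(0.21910567545523182), np.float64(45.90431696306648)] [ 0.53  0.52 -0.28  1.61  0.16  1.03 -0.57]
[[40, 0.003, -0.015, 0.415, -0.1], [40, 0.003, -0.016, 0.416, -0.0], [40, -0.0, 0.0, 0.458, -0.0], [40, -0.0, 0.0, 0.458, -0.0]] 4
end [0.573, -0.2445, 0.115, 45.9939]
```

View pics/c1.png

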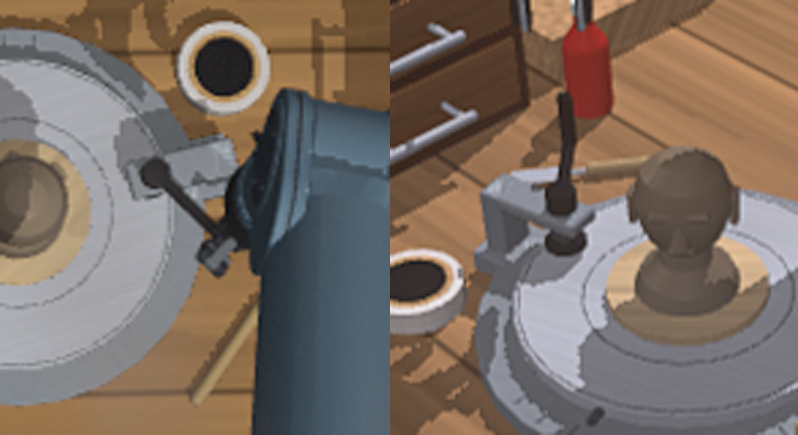

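Emit:
jog_arm:
  motion:
    - [40,0,0,0.4,0]
    - [40,0,0,0.4,0]
    - [40,0,0,0.4,0]
    - [40,0,0,0.4,0]
    - [40,0,0,0.12,0]
    - [40,0,0,0,0]

```text
t: 2.92
eef_pos: [0.5739, -0.2453, 0.1156]
orientation: [0.921, 0.39, 0.0, 0.0]
ft_force: [-0.3, -0.3, 0.3]
opening: 0.0403
finger_force: 0.0
```

Run:
```python
from h import *
s=st();print(here())
a=read_camera("top")["img"][175:265,340:430,::-1];b=read_camera("scene")["img"][170:270,190:290,::-1]
cv2.imwrite("pics/c2.png",np.hstack([cv2.resize(a,(400,400),interpolation=2),cv2.resize(b,(400,400),interpolation=2)]))
```

```text
t 2.92 p [ 0.5739 -0.2453  0.1156] F [-0.27 -0.28  0.3 ] op 0.0403 ff 0.0 quat [0.921 0.39  0.    0.   ]
[np.float64(0.573912973708057), np.float64(-0.24527119273333942), np.float64(0.11563916873351918), np.float64(45.95617213955748)]
```

View pics/c2.png

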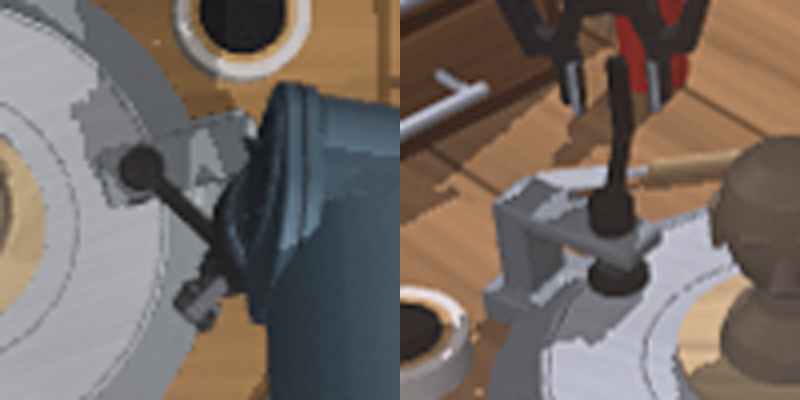

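Emit:
jog_arm:
  motion:
    - [20,0,0,0,0]
    - [20,0,0,0,0]
    - [20,0.005,0.116,0,-5]
    - [20,0.005,0.116,0,-5]
    - [20,0,0,0,0]

```text
t: 3.65
eef_pos: [0.5846, -0.2539, 0.115]
orientation: [0.883, 0.469, 0.0, 0.0]
ft_force: [0.2, -0.3, -0.3]
opening: 0.02
finger_force: 0.0
```

Run:
```python
from h import *
s=st();print(here(), arc(-134),arc(-124))
```

```text
t 3.65 p [ 0.5846 -0.2539  0.115 ] F [ 0.24 -0.26 -0.33] op 0.02 ff 0.0 quat [0.883 0.469 0.    0.   ]
[np.float64(0.5846095865586146), np.float64(-0.2538591498667526), np.float64(0.11497597366718536), np.float64(55.920917901209364)] (np.float64(0.5704273303632802), np.float64(-0.24704718402709208), 0.115, 46) (np.float64(0.5812645677223403), np.float64(-0.2558230058044033), 0.115, 56)
```

Run:
```python
from h import *
for z in (.115,.12,.13): print(z,proj("scene",(.5739,-.2453,z)),proj("top",(.5739,-.2453,z)))
for r in (-.0,.02,.04): print(proj("scene",(.573-.7*r,-.244-.7*r,.15)))
b=read_camera("scene")["img"][160:260,200:290,::-1]
a=read_camera("top")["img"][175:265,340:430,::-1]
cv2.imwrite("pics/c3.png",np.hstack([cv2.resize(a,(300,300),interpolation=2),cv2.resize(b,(495,550),interpolation=2)[:300]]) if 0 else cv2.resize(b,(540,600),interpolation=2))
```

```text
0.115 [244.64220125 196.24115191] [392.47914456 230.71467668]
0.12 [244.46028243 194.55337227] [392.78733513 230.55213744]
0.13 [244.09408872 191.15595421] [393.40999728 230.22374636]
[243.98534263 184.32683231]
[244.70223185 179.85202949]
[245.40387521 175.47239087]
```

View pics/c3.png

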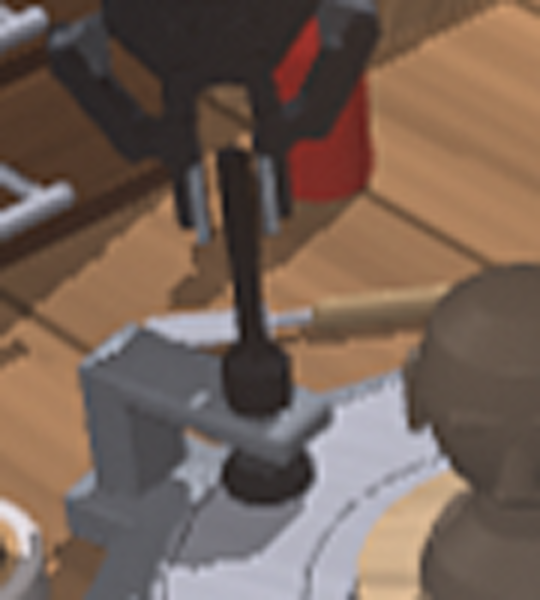

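Emit:
jog_arm:
  motion:
    - [20,0.005,0.116,0,-5]
    - [20,0.005,0.116,0,-5]

```text
t: 4.1
eef_pos: [0.5956, -0.2597, 0.1147]
orientation: [0.838, 0.546, -0.001, -0.001]
ft_force: [-3.1, 1.0, 1.9]
opening: 0.0197
finger_force: 1.5
```

Emit:
jog_arm:
  motion:
    - [20,0.005,0.116,0,-5]
    - [20,0.005,0.116,0,-5]

```text
t: 4.35
eef_pos: [0.6087, -0.2646, 0.1147]
orientation: [0.787, 0.616, -0.001, -0.001]
ft_force: [-2.3, 0.6, 0.8]
opening: 0.0201
finger_force: 1.4
```

Emit:
jog_arm:
  motion:
    - [20,0.005,0.116,0,-5]
    - [20,0.005,0.116,0,-5]

```text
t: 4.6
eef_pos: [0.6226, -0.2671, 0.1147]
orientation: [0.731, 0.683, -0.001, -0.001]
ft_force: [-1.3, 0.6, 0.9]
opening: 0.0201
finger_force: 1.0
```

Emit:
jog_arm:
  motion:
    - [20,0.005,0.116,0,-5]
    - [20,0.005,0.116,0,-5]

```text
t: 4.85
eef_pos: [0.6368, -0.2669, 0.1146]
orientation: [0.669, 0.744, -0.001, -0.001]
ft_force: [-1.7, 0.2, 0.5]
opening: 0.0202
finger_force: 0.7
```

Emit:
jog_arm:
  motion:
    - [20,0.005,0.116,0,-5]
    - [20,0.005,0.116,0,-5]

```text
t: 5.1
eef_pos: [0.6505, -0.2642, 0.1147]
orientation: [0.601, 0.799, -0.001, -0.001]
ft_force: [-1.3, 0.3, 0.6]
opening: 0.0197
finger_force: 0.7
```

Emit:
jog_arm:
  motion:
    - [20,0.005,0.116,0,-5]
    - [20,0.005,0.116,0,-5]

```text
t: 5.35
eef_pos: [0.6635, -0.2591, 0.1147]
orientation: [0.529, 0.849, -0.001, -0.001]
ft_force: [-1.8, 0.1, 0.3]
opening: 0.0202
finger_force: 0.7
```

Run:
```python
from h import *
s=st();print(here(),np.round(s["q"],2), arc(-64))
```

```text
t 5.35 p [ 0.6635 -0.2591  0.1147] F [-1.82  0.06  0.28] op 0.0202 ff 0.7 quat [ 0.529  0.849 -0.001 -0.001]
[np.float64(0.6634688186024539), np.float64(-0.2591349846132327), np.float64(0.1146524681486268), np.float64(116.10155079173204)] [ 0.63  0.83 -0.53  1.41  0.45  1.03  0.46] (np.float64(0.6610696917431262), np.float64(-0.2614035237039334), 0.115, 116)
```

Run:
```python
from h import *
h=here();a=np.radians(h[3]);h2=[h[0]-.003*np.sin(a),h[1]+.003*np.cos(a),h[2],h[3]]
plan(h,[h2,(*h2[:2],.27,116),(.553,.063,.27,110),(.553,.063,.14,110),(.553,.063,.075,110)],20,.055)
```

```text
[[20, 0.0, -0.05, -0.0, -0.0], [20, 0.0, 0.0, -0.863, 0.0], [20, 0.0, 0.0, -0.863, 0.1], [20, 0.0, 0.0, -0.863, 0.0], [20, 0.805, 0.107, -0.0, 0.9], [20, 0.806, 0.094, -0.0, 0.8], [20, 0.807, 0.083, -0.0, 0.9], [20, 0.809, 0.071, -0.0, 0.8], [20, 0.81, 0.059, -0.0, 0.9], [20, 0.81, 0.046, -0.0, 0.8], [20, 0.811, 0.035, -0.0, 0.9], [20, 0.0, 0.0, 0.722, 0.0], [20, 0.0, 0.0, 0.722, 0.0], [20, 0.0, 0.0, 0.723, 0.0], [20, 0.0, 0.0, 0.541, 0.0], [20, 0.0, 0.0, 0.542, 0.0]] 16
end [0.553, 0.063, 0.075, 110.0016]
```

Emit:
jog_arm:
  motion:
    - [20,0,-0.05,0,0]
    - [20,0,0,-0.86,0]
    - [20,0,0,-0.86,0]
    - [20,0,0,-0.86,0]
    - [50,0.8,0.11,0,0.9]
    - [50,0.81,0.09,0,0.8]
    - [50,0.81,0.08,0,0.9]
    - [50,0.81,0.07,0,0.8]
    - [50,0.81,0.06,0,0.9]
    - [50,0.81,0.05,0,0.8]

```text
t: 6.6
eef_pos: [0.568, 0.0178, 0.2699]
orientation: [0.569, 0.823, -0.0, 0.0]
ft_force: [0.5, 0.4, 0.6]
opening: 0.0501
finger_force: 0.0
```

Emit:
jog_arm:
  motion:
    - [50,0.81,0.04,0,0.9]
    - [50,0,0,0,0]
    - [50,0,0,0,0]

```text
t: 6.98
eef_pos: [0.5539, 0.0621, 0.2697]
orientation: [0.574, 0.819, -0.0, 0.0]
ft_force: [0.5, -0.9, -0.0]
opening: 0.0499
finger_force: 0.0
```

Run:
```python
from h import *
s=st();print(here(),np.round(s["q"],2))
plan(here(),[(.553,.063,.075,110)],50,.05)
```

```text
t 6.97 p [0.5539 0.0621 0.2697] F [ 0.47 -0.91 -0.04] op 0.0499 ff 0.0 quat [ 0.574  0.819 -0.     0.   ]
[np.float64(0.5539012722905005), np.float64(0.062149801349752995), np.float64(0.26973131780974835), np.float64(109.8749289369591)] [ 0.33  0.42 -0.68  1.72  0.29  1.11 -0.09]
[[50, 0.005, -0.002, 0.811, -0.0], [50, 0.004, -0.003, 0.812, -0.1], [50, 0.005, -0.002, 0.811, 0.0], [50, 0.004, -0.002, 0.812, -0.0]] 4
end [0.553, 0.063, 0.075, 109.9749]
```

Descend, then close on the post.

Emit:
jog_arm:
  motion:
    - [50,0,0,0.8,0]
    - [50,0,0,0.6,0]
    - [50,0,0,0.6,0]
    - [50,0,0,0.6,0]
    - [50,0,0,0.6,0]
    - [50,0,0,0,0]

```text
t: 7.72
eef_pos: [0.5521, 0.0609, 0.0753]
orientation: [0.575, 0.818, -0.002, -0.002]
ft_force: [0.3, -0.7, 0.5]
opening: 0.0499
finger_force: 0.0
```

Emit:
jog_arm:
  motion:
    - [10,0,0,0,0]
    - [10,0,0,0,0]
    - [10,0,0,0,0]
    - [10,0,0,0,0]
    - [10,0,0,0,0]
    - [10,0,0,0,0]
  force: 20

```text
t: 8.48
eef_pos: [0.5554, 0.063, 0.0793]
orientation: [0.574, 0.819, 0.001, 0.001]
ft_force: [0.5, -0.4, 7.6]
opening: 0.0155
finger_force: 21.8
```

Run:
```python
from h import *
s=st();print(here(),np.round(s["q"],2))
```

```text
t 8.47 p [0.5554 0.063  0.0793] F [ 0.47 -0.41  7.56] op 0.0155 ff 21.8 quat [0.574 0.819 0.001 0.001]
[np.float64(0.5553975309687584), np.float64(0.0629558062992205), np.float64(0.07931550641261785), np.float64(109.95858030522133)] [ 0.22  0.66 -0.55  1.86  0.49  0.75 -0.26]
```

Emit:
jog_arm:
  motion:
    - [10,0,0,-0.06,0]
    - [10,0,0,0,0]
    - [10,-0.004,-0.098,0,-2.5]
    - [10,-0.0085,-0.195,0,-5]
    - [10,-0.0085,-0.195,0,-5]
    - [10,0,0,0,0]

```text
t: 9.22
eef_pos: [0.5253, 0.0485, 0.0801]
orientation: [0.481, 0.876, -0.002, -0.002]
ft_force: [-4.1, -1.2, -12.4]
opening: 0.015
finger_force: 21.9
```

Run:
```python
from h import *
s=st();print(here(),np.round(s["q"],2))
p=s["eef_pos"][:2]-C;print(np.hypot(*p),np.degrees(np.arctan2(p[1],p[0])))
```

```text
t 9.22 p [0.5253 0.0485 0.0801] F [ -4.14  -1.18 -12.4 ] op 0.015 ff 21.9 quat [ 0.481  0.876 -0.002 -0.002]
[np.float64(0.5252963822845146), np.float64(0.04847795019785927), np.float64(0.08007869299769628), np.float64(122.44146075513308)] [ 0.29  0.64 -0.61  1.93  0.53  0.74 -0.07]
0.13340103415021753 122.92229801328695
```

Emit:
jog_arm:
  motion:
    - [10,0,0,0.035,0]
    - [10,-0.0085,-0.195,0,-5]
    - [10,-0.0085,-0.195,0,-5]
    - [10,-0.0085,-0.195,0,-5]
    - [10,-0.0085,-0.195,0,-5]
    - [10,-0.0085,-0.195,0,-5]
    - [10,-0.0085,-0.195,0,-5]
    - [10,-0.0085,-0.195,0,-5]
    - [10,-0.0085,-0.195,0,-5]
    - [10,0,0,0,0]

```text
t: 10.48
eef_pos: [0.4711, -0.0223, 0.08]
orientation: [0.152, 0.988, -0.0, -0.001]
ft_force: [-7.9, -0.0, 3.2]
opening: 0.0151
finger_force: 23.2
```

Run:
```python
from h import *
s=st();print(here(),np.round(s["q"],2))
p=s["eef_pos"][:2]-C;print(np.hypot(*p),np.degrees(np.arctan2(p[1],p[0])))
a=read_camera("top")["img"][180:240,250:310,::-1];b=read_camera("scene")["img"][275:335,300:360,::-1]
cv2.imwrite("pics/c4.png",np.hstack([cv2.resize(a,(400,400),interpolation=2),cv2.resize(b,(400,400),interpolation=2)]))
```

```text
t 10.47 p [ 0.4711 -0.0223  0.08  ] F [-7.89 -0.    3.2 ] op 0.0151 ff 23.2 quat [ 0.152  0.988 -0.    -0.001]
[np.float64(0.4710795252675854), np.float64(-0.022263436646132298), np.float64(0.07997977185701569), np.float64(162.47106899231989)] [ 0.58  0.62 -0.78  2.07  0.67  0.72  0.62]
0.13326114540122366 161.97440842254537
```

View pics/c4.png

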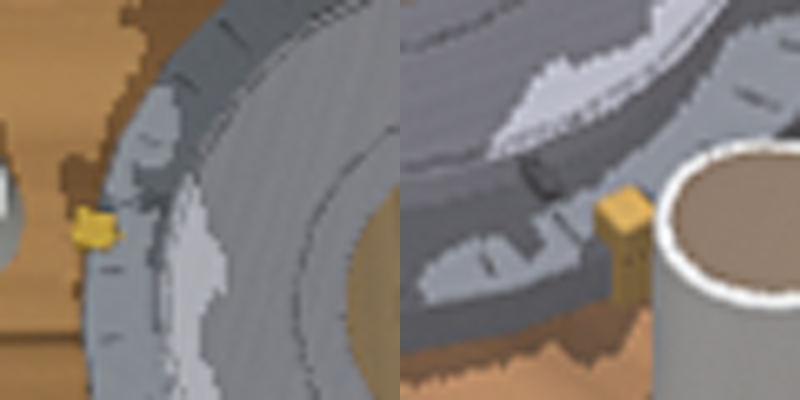

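Run:
```python
from h import *
k=400/60
T=lambda x,y:(250+(x+.5)/k-.5,180+(y+.5)/k-.5)
S=lambda x,y:(300+(x-400+.5)/k-.5,275+(y+.5)/k-.5)
def ang(p,c): d=p[:2]-c;return p[:2].round(4),round(np.hypot(*d),4),round(np.degrees(np.arctan2(d[1],d[0])),2)
for xy in[(95,230),(92,229),(97,231)]: print("T rider",ang(ray("top",*T(*xy),.036),C))
for off in(0,.004,.006):
  c=C+off;print(off,"S rider",ang(ray("scene",*S(624,210),.036),c),"ptr",[ang(ray("scene",*S(*q),.037),c) for q in((552,192),(548,190))])
# predicted pixel positions in crops for tip at several angles
for th in(72,74,77.6):
  a=np.radians(th);p=[*(C+.168*np.array([np.cos(a),np.sin(a)])),.037]
  t=proj("top",p);s=proj("scene",p);print(th,(t-[250,180])*k,(s-[300,275])*k+[400,0])
```

```text
T rider (array([0.6351, 0.1123]), np.float64(0.1798), np.float64(78.02))
T rider (array([0.6356, 0.1136]), np.float64(0.1811), np.float64(77.96))
T rider (array([0.6347, 0.1115]), np.float64(0.1788), np.float64(78.1))
0 S rider (array([0.641 , 0.1165]), np.float64(0.1852), np.float64(76.5)) ptr [(array([0.6518, 0.095 ]), np.float64(0.1674), np.float64(71.17)), (array([0.6521, 0.0934]), np.float64(0.166), np.float64(70.92))]
0.004 S rider (array([0.641 , 0.1165]), np.float64(0.1804), np.float64(77.44)) ptr [(array([0.6518, 0.095 ]), np.float64(0.1624), np.float64(72.05)), (array([0.6521, 0.0934]), np.float64(0.161), np.float64(71.8))]
0.006 S rider (array([0.641 , 0.1165]), np.float64(0.178), np.float64(77.93)) ptr [(array([0.6518, 0.095 ]), np.float64(0.1599), np.float64(72.51)), (array([0.6521, 0.0934]), np.float64(0.1585), np.float64(72.26))]
72 [128.72642294 192.80693025] [556.67967293 187.75028474]
74 [124.93034685 205.72945442] [572.62174331 181.44437938]
77.6 [119.24589895 229.30502288] [600.35948358 169.17784799]
```

Emit:
jog_arm:
  motion:
    - [10,0.02,-0.111,0,-2.9]
    - [10,-0.005,-0.111,0,-2.8]
    - [10,0,0,0,0]
    - [10,0,0,0,0]

```text
t: 11.18
eef_pos: [0.4678, -0.0345, 0.0799]
orientation: [0.103, 0.995, 0.0, 0.0]
ft_force: [-5.5, 2.1, 6.0]
opening: 0.015
finger_force: 23.4
```

Run:
```python
from h import *
s=st();print(here(),np.round(s["q"],2))
p=s["eef_pos"][:2]-C;print(np.hypot(*p),np.degrees(np.arctan2(p[1],p[0])))
a=read_camera("top")["img"][195:235,250:290,::-1];b=read_camera("scene")["img"][285:325,315:355,::-1]
cv2.imwrite("pics/c5.png",np.hstack([cv2.resize(a,(400,400),interpolation=2),cv2.resize(b,(400,400),interpolation=2)]))
```

```text
t 11.18 p [ 0.4678 -0.0345  0.0799] F [-5.46  2.06  6.03] op 0.015 ff 23.4 quat [0.103 0.995 0.    0.   ]
[np.float64(0.4677744948592085), np.float64(-0.03445836002099438), np.float64(0.07994004739486021), np.float64(168.13712888831768)] [ 0.62  0.63 -0.81  2.07  0.69  0.73  0.73]
0.13322930923707504 167.40944480259583
```

View pics/c5.png

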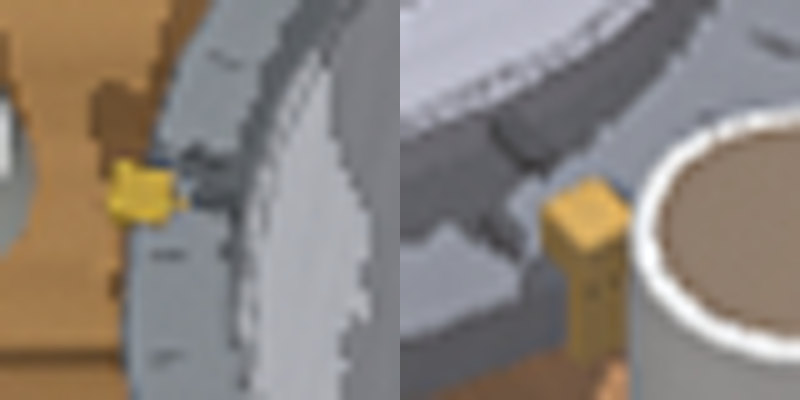

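Run:
```python
from h import *
k=10
T=lambda x,y:(250+(x+.5)/k-.5,195+(y+.5)/k-.5)
S=lambda x,y:(315+(x-400+.5)/k-.5,285+(y+.5)/k-.5)
def ang(p,c): d=p[:2]-c;return p[:2].round(4),round(np.hypot(*d),4),round(np.degrees(np.arctan2(d[1],d[0])),2)
print("T nose",ang(ray("top",*T(182,203),.024),C),"rider",ang(ray("top",*T(143,193),.036),C))
for off in(.004,.006):
  c=C+off;print("S rider",ang(ray("scene",*S(588,215),.036),c),"inner",ang(ray("scene",*S(565,196),.036),c),"ptr",ang(ray("scene",*S(540,168),.037),c),ang(ray("scene",*S(544,166),.037),c))
cv=cal("top")["img"];print(cv[208:222,262:276].reshape(14,14,3).sum(2)//3)
m=(cv[...,0].astype(int)-cv[...,2]>60)[205:225,255:275];ys,xs=np.nonzero(m);print(xs.mean()+255,ys.mean()+205)
```

```text
T nose (array([0.6341, 0.1018]), np.float64(0.1692), np.float64(77.6)) rider (array([0.6358, 0.1123]), np.float64(0.1798), np.float64(77.81))
S rider (array([0.6407, 0.1168]), np.float64(0.1805), np.float64(77.55)) inner (array([0.64  , 0.1093]), np.float64(0.1731), np.float64(77.26)) ptr (array([0.6383, 0.1003]), np.float64(0.1639), np.float64(77.15)) (array([0.6372, 0.1005]), np.float64(0.1639), np.float64(77.52))
S rider (array([0.6407, 0.1168]), np.float64(0.1781), np.float64(78.04)) inner (array([0.64  , 0.1093]), np.float64(0.1707), np.float64(77.77)) ptr (array([0.6383, 0.1003]), np.float64(0.1615), np.float64(77.68)) (array([0.6372, 0.1005]), np.float64(0.1615), np.float64(78.05))
[[ 82  80  74  94 145 143 142 140 141 141 141 132  94  94]
 [ 83  84  86  92 114 134 135 104 117 145 145 136  94  95]
 [ 82  79  79  95 105 120  82  70  91 107 108 104  97  97]
 [137 101  77  79  82  99  91  90  79  68  83  96  96 110]
 [141 135 136 143 140 123  93  95  94  92  95  97  94 123]
 [138 137 137 141 138 121 135 116  89  91  93  96  97 123]
 [137 137 136 138 128 104 135  85  88  85  79  81  97 139]
 [141 138 138 139 138 120 125  87  74  76  76  74 107 151]
 [115 130 143 137 130 125 138 135 130 116 112  65 113 167]
 [ 82  96 124 108 121 136 140 139 140 140 133  83 120 171]
 [ 89 120 139 134 136 139 139 139 141 142 134  94 123 159]
 [ 93 125 143 141 139 138 138 137 138 133 101  97 125 164]
 [ 93 123 136 113 109 101 119 138 139 129  89  91 112 151]
 [ 96 126 139 132 132 131 135 138 138 138 126  98 120 146]]
259.11042944785277 214.4723926380368
```

Emit:
jog_arm:
  motion:
    - [30,0,0,0,0]
    - [40,0,0,0,0]
    - [40,0,0,0,0]
    - [40,0,0,-0.4,0]
    - [40,0,0,-0.8,0]
    - [40,0,0,-0.9,0]
    - [40,0,0,-0.9,0]
    - [40,0,0,-0.2,0]
    - [40,0,0,0,0]

```text
t: 12.5
eef_pos: [0.4675, -0.0357, 0.2714]
orientation: [0.103, 0.995, -0.0, 0.001]
ft_force: [-0.8, -0.3, -0.9]
opening: 0.04
finger_force: 0.0
```

Run:
```python
from h import *
s=st()
plan(here(),[(.660,-.261,.27,114),(.660,-.261,.115,114)],32,.05)
```

```text
t 12.5 p [ 0.4675 -0.0357  0.2714] F [-0.77 -0.29 -0.9 ] op 0.04 ff 0.0 quat [ 0.103  0.995 -0.     0.001]
[[32, -0.652, -0.503, 0.004, 9.0], [32, -0.722, -0.394, 0.004, 9.0], [32, -0.776, -0.277, 0.004, 9.1], [32, -0.809, -0.151, 0.003, 9.0], [32, -0.823, -0.022, 0.004, 9.0], [32, -0.816, 0.107, 0.004, 9.0], [32, 0.0, 0.0, 0.646, 0.0], [32, 0.0, 0.0, 0.646, 0.0], [32, 0.0, 0.0, 0.646, 0.0], [32, 0.0, 0.0, 0.645, 0.0]] 10
end [0.66, -0.261, 0.115, 114.0377]
```

Emit:
jog_arm:
  motion:
    - [32,-0.65,-0.5,0,9]
    - [32,-0.72,-0.39,0,9]
    - [32,-0.78,-0.28,0,9]
    - [32,-0.81,-0.15,0,9]
    - [32,-0.82,-0.02,0,9]
    - [32,-0.82,0.11,0,9]
    - [32,0,0,0.6,0]
    - [32,0,0,0,0]
    - [32,0,0,0,0]

```text
t: 13.62
eef_pos: [0.6602, -0.259, 0.2349]
orientation: [0.543, 0.84, -0.0, -0.001]
ft_force: [-0.3, -0.1, 0.7]
opening: 0.0319
finger_force: 0.0
```

Run:
```python
from h import *
s=st()
plan(here(),[(.660,-.261,.115,114)],32,.04)
c=read_camera("scene");print(proj("scene",(.6608,-.2604,.15)))
g=c["img"][165:215,220:300].sum(2)//3
top=c["img"][:,:,::-1];cv2.imwrite("pics/x.png",top)
```

```text
t 13.62 p [ 0.6602 -0.259   0.2349] F [-0.31 -0.06  0.75] op 0.0319 ff 0.0 quat [ 0.543  0.84  -0.    -0.001]
[[32, -0.009, -0.006, 0.666, 0.1], [32, -0.01, -0.006, 0.666, 0.1], [32, -0.009, -0.005, 0.666, 0.1]] 3
end [0.66, -0.261, 0.115, 113.9667]
[210.73786141 196.68068762]
```

Emit:
jog_arm:
  motion:
    - [32,-0.01,0,0.6,0]
    - [32,-0.02,-0.02,0.6,0]
    - [32,0,0,0.4,0]
    - [32,0,0,0.4,0]
    - [32,0,0,0,0]

```text
t: 14.35
eef_pos: [0.659, -0.2618, 0.1135]
orientation: [0.543, 0.84, -0.0, -0.001]
ft_force: [1.0, -0.4, -0.0]
opening: 0.032
finger_force: 0.0
```

Emit:
jog_arm:
  motion:
    - [20,0,0,0,0]
    - [20,0,0,0,0]
    - [20,0.005,-0.116,0,5]
    - [20,0.005,-0.116,0,5]

```text
t: 14.85
eef_pos: [0.6479, -0.2663, 0.1164]
orientation: [0.615, 0.788, 0.001, 0.001]
ft_force: [0.4, 1.0, 0.2]
opening: 0.0198
finger_force: 0.6
```

Emit:
jog_arm:
  motion:
    - [20,0.005,-0.116,0,5]
    - [20,0.005,-0.116,0,5]

```text
t: 15.1
eef_pos: [0.6341, -0.2686, 0.1164]
orientation: [0.682, 0.732, 0.001, 0.001]
ft_force: [2.4, 1.3, -0.6]
opening: 0.0201
finger_force: 0.6
```

Run:
```python
from h import *
s=st();h=here();print(h,arc(h[3]-180))
```

```text
t 15.1 p [ 0.6341 -0.2686  0.1164] F [ 2.43  1.28 -0.58] op 0.0201 ff 0.6 quat [0.682 0.732 0.001 0.001]
[np.float64(0.6341383482605961), np.float64(-0.26860181396829724), np.float64(0.11641817990814037), np.float64(94.04055691248344)] (np.float64(0.6316370066860398), np.float64(-0.26930115384893594), 0.115, np.float64(94.04055691248344))
```

Emit:
jog_arm:
  motion:
    - [20,0.005,-0.116,0,5]
    - [20,0.005,-0.116,0,5]

```text
t: 15.35
eef_pos: [0.6204, -0.2684, 0.1165]
orientation: [0.743, 0.669, 0.001, 0.001]
ft_force: [2.5, 1.6, -1.3]
opening: 0.0202
finger_force: 1.1
```

Emit:
jog_arm:
  motion:
    - [20,0.003,-0.07,0,3]
    - [20,0.003,-0.07,0,3]

```text
t: 15.6
eef_pos: [0.6126, -0.2672, 0.1165]
orientation: [0.777, 0.63, 0.001, 0.001]
ft_force: [3.2, 0.9, -2.7]
opening: 0.02
finger_force: 1.6
```

Emit:
jog_arm:
  motion:
    - [20,0.003,-0.07,0,3]

```text
t: 15.72
eef_pos: [0.6088, -0.2663, 0.1166]
orientation: [0.793, 0.609, 0.002, 0.002]
ft_force: [2.7, -1.2, -1.3]
opening: 0.0203
finger_force: 2.0
```

Emit:
jog_arm:
  motion:
    - [20,0.003,-0.07,0,3]

```text
t: 15.85
eef_pos: [0.6049, -0.2651, 0.1166]
orientation: [0.808, 0.589, 0.002, 0.002]
ft_force: [3.9, -1.1, -1.8]
opening: 0.0201
finger_force: 2.3
```

Emit:
jog_arm:
  motion:
    - [20,0.003,-0.07,0,3]

```text
t: 15.98
eef_pos: [0.6012, -0.2638, 0.1166]
orientation: [0.824, 0.567, 0.002, 0.002]
ft_force: [5.2, -1.0, -2.4]
opening: 0.0201
finger_force: 2.6
```

Run:
```python
from h import *
s=st();a=np.radians(yaw(s["orientation"]));print(s["ft_force"][0]*np.sin(a)-s["ft_force"][1]*np.cos(a),np.degrees(a))
```

```text
t 15.97 p [ 0.6012 -0.2638  0.1166] F [ 5.16 -1.04 -2.44] op 0.0201 ff 2.6 quat [0.824 0.567 0.002 0.002]
5.193493189935754 69.10252557932567
```

Emit:
jog_arm:
  motion:
    - [20,0.002,-0.035,0,1.5]

```text
t: 16.1
eef_pos: [0.5989, -0.263, 0.1165]
orientation: [0.831, 0.557, 0.002, 0.002]
ft_force: [4.2, -0.7, -1.3]
opening: 0.0198
finger_force: 2.4
```

Emit:
jog_arm:
  motion:
    - [20,0,0,0,0]
    - [20,0,0,0,0]
    - [20,0,0.05,0,0]
    - [26,0,0,0,0]
    - [30,0,0,0,0]
    - [30,0,0,-0.5,0]
    - [30,0,0,-0.9,0]
    - [30,0,0,-0.9,0]
    - [30,0,0,-0.3,0]
    - [30,0,0,0,0]

```text
t: 17.35
eef_pos: [0.5999, -0.264, 0.2718]
orientation: [0.831, 0.557, 0.0, 0.001]
ft_force: [0.5, 0.6, -0.1]
opening: 0.0297
finger_force: 0.0
```

Run:
```python
from h import *
s=st()
a=read_camera("top")["img"][195:235,250:290,::-1];b=read_camera("scene")["img"][285:325,315:355,::-1]
cv2.imwrite("pics/c6.png",np.hstack([cv2.resize(a,(400,400),interpolation=2),cv2.resize(b,(400,400),interpolation=2)]))
```

```text
t 17.35 p [ 0.5999 -0.264   0.2718] F [ 0.49  0.59 -0.08] op 0.0297 ff 0.0 quat [0.831 0.557 0.    0.001]
```

View pics/c6.png

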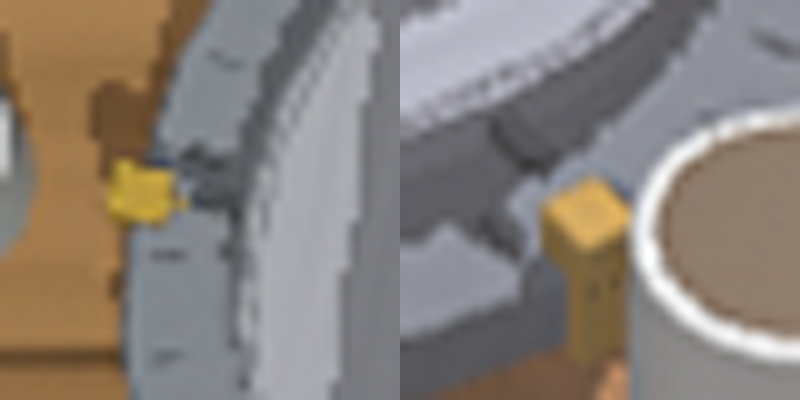

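```bash
python3 -c "
from rig import env
print(env.close_job())"
```

```text
the job is handed in; nothing more can be done
None
```

The job is handed in: I undid the knob, swung the pointer to the brass rider's line, did the knob up again at about 5 to 6 N on the handle, and left the gripper clear. The cameras put the pointer within about 3 mm of the mark; no verdict came back.

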